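Make the tablet counter ready

TASK

Make the tablet counter ready for use: first lift the fallen square blue bottle out from in front of the machine and stand it upright in the middle of the round green mat; then slide the white collecting plate, its edge away from the blue grip rib going first, into the slot at the machine's foot until it is fully home. Leave the other things on the worktop where they are.

Things in the scene. Friction and masses are not known exactly. Their poses are not given: they have to be found in the camera images.
- counter: Beige tablet counting machine, fixed, slot facing roughly -y. Origin: on the table under the slot mouth's middle; x runs into the slot, z up. Low foot with the slot: x 0 to 100 mm, 150 mm wide, 26 high; sloping lead-ins reach out to x = -15 mm, the side ones 6 mm wider than the slot each side. Housing: x 100 to 320 mm, 200 mm wide (y), 235 high, hopper to 292.
- slot_mouth (a point): Middle of the slot's floor at its mouth, 6 mm above the table; axes as the counter. The slot is 104 mm wide (y), 11 mm high (z) and 75 mm deep (x).
- slot_stop (a point): Middle of the slot's floor at its end wall, 75 mm behind slot_mouth; axes as the counter. The plate is home when plate_lead is here.
- plate: White flat plate, 145 (x) x 100 (y) x 8 mm thick, about 0.16 kg, lying loose on the table. Origin: centre of its underside. On top a blue upright grip rib: 40 mm long (x), 12 mm wide (y), from z = 8 to 36 mm, centred at x = -47 mm. The +x edge goes in first; when home, the rib's centre is 44.5 mm outside the slot mouth.
- plate_lead (a point): Middle of the plate's leading (+x) edge, at its underside; axes as the plate.
- plate_rib (a point): Centre of the top of the blue grip rib; axes as the plate.
- mat: Round green mat, fixed, 100 mm across, 4 mm thick, on the table. Origin: centre of its underside.
- bottle: Closed square blue plastic bottle with white round cap, about 0.16 kg, lying on one of its flat sides in front of the slot, cap pointing away from the machine. Origin: centre of its base; z runs from base to cap. 48 x 48 mm square up to 76 mm, a shoulder to 84 mm, then the cap, 36 mm across, to 105 mm.
- bottle_base (a point): Centre of the bottle's base; axes as the bottle.
- bottle_cap (a point): Centre of the top of the bottle's cap; axes as the bottle.
- vial: Bystander: small amber vial standing between the plate's and the mat's places, 30 mm across, 66 mm high. Origin: centre of its underside.
- pillbottle: Bystander: white pill bottle with yellow label standing beside the slot's approach, 42 mm across, 85 mm high. Origin: centre of its underside.
- vial2: Bystander: amber vial, 34 mm across, 75 mm high, standing. Origin: centre of its underside.
- spatula: Bystander: blue-handled spatula, 190 mm long (x), lying flat. Origin: middle of its underside.
- organizer: Bystander: week pill organizer with blue and green lids, 34 (x) x 150 (y) x 24 mm high. Origin: centre of its underside.
- marker: Bystander: yellow marker, 120 mm long (x), 14 mm thick, lying. Origin: underside, 10 mm behind its middle.
Not all that is in view belongs to the job. What is shaped like the plate but pink or purple is not meant. There is more than one size of the bottle; the one meant has the size given above.

How it is judged:
On the way, in this order (a step that is already met when the one before it is completed fails the run):
1. the bottle stands upright and released in the middle of the mat (angle between bottle's own z axis and vertical below 0.12 rad and height (world z) of bottle_cap above 0.09 m and horizontal distance between bottle_base and mat below 0.022 m and height (world z) of bottle_base below 0.012 m and linear speed of bottle below 0.03 m/s and contact force between the fingers and bottle below 0.1 N), for 0.2 s.
2. the plate is fully home in the slot (x of plate_lead in the frame of slot_stop above -0.006 m and y of plate_lead in the frame of slot_stop between -0.006 and 0.006 m and z of plate_lead in the frame of slot_stop between -0.004 and 0.006 m and angle between the x axis of plate and the x axis of counter, either way round below 0.07 rad and linear speed of plate below 0.02 m/s), for 0.2 s.
At the end, for the whole second after the job is handed in: The bottle stands upright (within 0.12 rad) on the mat, its base centre within 22 mm of the mat's centre, and the plate lies in the slot, leading edge within 6 mm of the end wall, within 6 mm sideways of the slot's middle, on the slot's floor, in line within 0.07 rad; both released and at rest (all of step 1 and all of step 2 and contact force between the fingers and plate below 0.1 N); the robot touches nothing.
It fails at once if a bystander (vials, pill bottle, spatula, organizer, marker) is moved by more than 30 mm (distance of any of vial, pillbottle, vial2, spatula, organizer, marker from where it was at the start of the episode above 0.03 m).
It also fails if it takes over 67 s, if anything falls off the work surface, if the arm or the gripper's body presses on something with over 40 N, if the wrist force passes 120 N, or if a joint passes its speed limit or range.

ROBOT

A 6-joint arm with a two-finger parallel gripper is mounted at the origin on the work surface. World frame = base frame: x ahead of the robot, y to its left, z up, the work surface at z = 0. Lengths are in m, angles in rad, forces in N, time in s.
With the tool pointing down it reaches from about 0.3 to 0.875 m from the base axis. Payload 6.4 kg.
Tool frame: the origin (TCP) lies midway between the tips of the shut fingers; the grasp point (between the pads) lies 19 mm behind it; z points along the fingers, y is the line along which they close (so a half turn about z gives the same grasp; the last joint's range is limited). The gripper opens to 85 mm and grips with 20 to 120 N. Pads are 22 mm wide; open, the fingers measure 114 mm over their backs; the gripper's body (76 mm by 85 mm) begins 54 mm behind the grasp point. The pads swing forward as they close: fully open they stand 13 mm farther back than shut.
Start: joints at [1.075, 0.181, 1.607, -0, 1.354, -0.206], TCP at [0.164, 0.551, 0.231] pointing down, gripper open.
Joint ranges: [-2.99, 2.99], [-0.89, 2.07], [0.3, 2.58], [-1.14, 4.28], [0, 2.63], [-3.12, 3.12]. Speed limits (rad/s): [2.57, 2.57, 3.01, 3.14, 3.14, 3.14].

INTERFACE

Orientations are given as a unit quaternion [w, x, y, z].
In Python, from bench import * gives the robot as it stands.
- The arm moves only by the tool play_rows, never from a script. Its argument "plan" is a list of rows, each a list of 3 entries, a list of its own where there are three numbers: the finger opening in mm, from 0 to 85.4, then the shift along the tool's x, y, z normalised to -1 to 1, where 1 is 40 cm, then the turn about the tool's z normalised to -1 to 1, where 1 is pi rad. A call has 1 to 10 rows; each row is the pose to reach, as a shift and turn from the pose commanded when the call began, along the tool's axes at that moment, turning the shorter way round; what a row does not reach only later rows make up. A row lasts 1/10 s, in which the tool goes at most 50 mm and 8.59 degrees, less where a joint would pass 70% of its speed; a pose out of reach is approached as far as the arm can. A call with a number of a shift or a turn outside -1 to 1 is refused whole. A call with a gripper value outside its range is refused whole. The fingers move at their own pace and stop on an object; the grip force is fixed at half the most. Time passes only in rows, so rows that repeat a pose let the fingers close. It gives the time, the measured TCP pose, the force, the opening and the grip force at its end, in the units of the state.
- get_obs(): the state, without advancing time (a new reading comes with each control period).
- camera(name): name is "scene" or "top"; returns a dict with "image" (420x560x3 uint8, red, green, blue), "range_z" (420x560 float32, m along the optical axis (not along the pixel's ray), 0 where there is no reading), "intrinsics" (3x3 intrinsics, pixels), "rvec" (rotation vector, rad) and "tvec" (3), from world to camera coordinates, as OpenCV has them. Camera axes: x right, y down, z forward; pixel columns grow to the right and rows downward; lengths in m; the calibration is good to about 2 mm. A picture is of the moment at which its call begins.
- hand_in(): hands the job in; it is judged then, once.
Trained networks look in a picture, given as the dict that the camera call returned (one of the last four; its "shot" number tells which), for a name from the list of things; names that differ only in an ending like _2 or _b are one class to them, and where a whole thing is asked for, a point or a joint stands for the part that bears it (a point fixed in the world has none). Each returns a list of dicts, best first, with "conf" (0 to 1); they miss things now and then, are a little off and sometimes report something else, mostly with a low value. They report only what shows in the picture. A call takes as long as a camera call. They do not tell look-alikes from the thing itself.
- search_frame(picture, label): "rect" ([centre column, centre row, width, height] in pixels, round what is visible of it).
- masks_of(picture, label): "mask" (420x560 bool, what is visible of it) and "rect" ([centre column, centre row, width, height] in pixels, round what is visible of it).
The state is a dict: "time_s": time; "q": joint angles; "dq": joint speeds; "joint_efforts": joint torques, N m; "eef_pos": TCP position; "eef_rot": TCP orientation; "wrist_force": force on the tool from outside, world axes, zero at the start; "torque": the same for the moment, N m; "opening": opening from 0.0 (shut) to 1.0 (fully open); "grasp_force": force on a finger pad.
Only numpy, scipy, OpenCV 4.12 (cv2) and the standard library are available. Lean on these libraries where they do the work, as an engineer would, in place of code of your own. Each camera call takes 0.05 s, during which the arm holds its last target. There are 200 camera calls.

## Working session

There is one attempt and no reset: what is moved stays moved. The work goes in short steps, Python scripts to look and compute and a tool call to move; the robot and the scene stay as the last step left them, time stands still between calls to the robot, and variables do not carry over. Pictures are saved under pics/ and viewed, at most 14 in all, crops included, and the job is handed in when it is done.

Besides the shell and the picture viewer there is one more tool, called after "Request:" by a JSON object that holds its "method" and its "body", one argument or row to a line. play_rows: Moves the arm, as the interface text tells. Its arguments: {"type":"object","properties":{"plan":{"type":"array","items":{"type":"array"}}},"required":["plan"]}

```bash
mkdir -p pics; ls; cat > h.py <<'E'
from bench import *
import numpy as np, cv2, pickle
def snap(n):
    p=camera(n); pickle.dump(p,open(f'{n}.pkl','wb')); return p
def world(p):
    R=cv2.Rodrigues(np.array(p['rvec'],float))[0]; t=np.array(p['tvec'],float).ravel(); K=np.array(p['intrinsics'])
    z=p['range_z'].astype(float); v,u=np.mgrid[:420,:560]
    c=np.stack([(u-K[0,2])/K[0,0]*z,(v-K[1,2])/K[1,1]*z,z],-1)
    w=(c-t)@R; w[z==0]=np.nan; return w
def proj(p,X): return cv2.projectPoints(np.array(X,float).reshape(-1,3),np.array(p['rvec'],float),np.array(p['tvec'],float),np.array(p['intrinsics'],float),None)[0].reshape(-1,2)
def save(n,im,s=1):
    cv2.imwrite('pics/'+n+'.png',cv2.resize(im[...,::-1],None,fx=s,fy=s,interpolation=cv2.INTER_CUBIC))
E
python3 - <<'E'
from h import *
a=snap('top');b=snap('scene')
save('top1',a['image'],1.4);save('scene1',b['image'],1.4)
for p in(a,b): print(p['intrinsics'],p['rvec'],p['tvec'])
o=get_obs();print(o)
for p,n in((a,'top'),(b,'scene')):
    W=world(p)
    for l in 'counter plate mat bottle bottle_cap vial pillbottle vial2 spatula organizer marker'.split():
        for d in masks_of(p,l):
            w=W[d['mask']]; print(n,l,round(d['conf'],2),np.round(d['rect']),np.round(np.nanmedian(w,0),3),np.round(np.nanpercentile(w[:,2],95),3))
E
```

```text
pics
[[402.72586566   0.         282.53695918]
 [  0.         402.72586566 208.19180854]
 [  0.           0.           1.        ]] [ 2.15364203 -2.18188558  0.1136958 ] [-0.08248698  0.50003573  1.27412035]
[[493.20117769   0.         276.84239626]
 [  0.         493.20117769 209.77789152]
 [  0.           0.           1.        ]] [ 2.06533933  1.37807826 -0.51293751] [-0.09661854 -0.33830413  1.62452334]
{'time_s': 0.1, 'q': array([ 1.07466978e+00,  1.81463057e-01,  1.60791464e+00,  8.52375737e-07,
        1.35381628e+00, -2.06270838e-01]), 'dq': array([-3.52231060e-05, -2.76786129e-03, -4.04345019e-03, -1.10888208e-04,
        5.23982336e-04, -7.18468316e-05]), 'joint_efforts': array([ 6.37410517e-05, -4.45880842e+01, -3.52234340e+01, -2.58217078e-04,
        4.23449426e-03,  6.44342350e-06]), 'eef_pos': array([0.16406465, 0.5505707 , 0.23047312]), 'eef_rot': array([-2.75837426e-04,  1.44421086e-01,  9.89515997e-01, -7.51647509e-04]), 'wrist_force': array([-0.12824288, -0.17384144, -0.36516427]), 'torque': array([ 0.01132715, -0.07537712,  0.00395885]), 'grasp_force': 0.0, 'openi
[... 2074 characters left out ...]
 -0.238  0.046] 0.067
scene vial 0.73 [340. 265.  16.  28.] [ 0.713 -0.039  0.052] 0.076
scene vial 0.43 [344. 194.  38.  30.] [0.501 0.085 0.043] 0.05
scene pillbottle 0.97 [411. 213.  24.  31.] [0.637 0.2   0.058] 0.086
scene vial2 0.76 [244. 261.  13.  26.] [ 0.605 -0.238  0.046] 0.067
scene vial2 0.73 [340. 265.  16.  28.] [ 0.713 -0.039  0.052] 0.076
scene vial2 0.43 [344. 194.  38.  30.] [0.501 0.085 0.043] 0.05
scene spatula 0.87 [198. 324.  88.  24.] [ 0.707 -0.358  0.004] 0.02
scene organizer 0.68 [284. 294.  66.  35.] [ 0.714 -0.175  0.022] 0.026
scene marker 0.61 [226. 227.  21.  34.] [ 0.471 -0.236  0.013] 0.016
scene marker 0.28 [340. 265.  14.  26.] [ 0.713 -0.039  0.051] 0.076
```

View pics/top1.png

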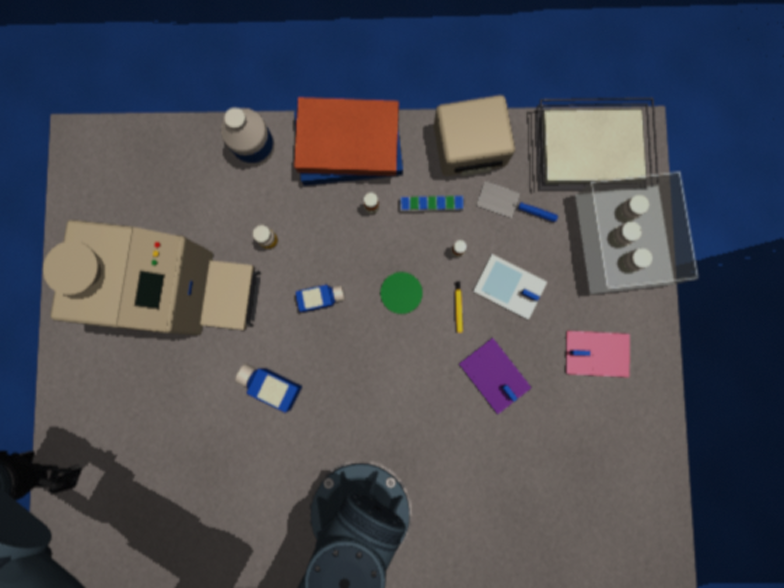

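View pics/scene1.png

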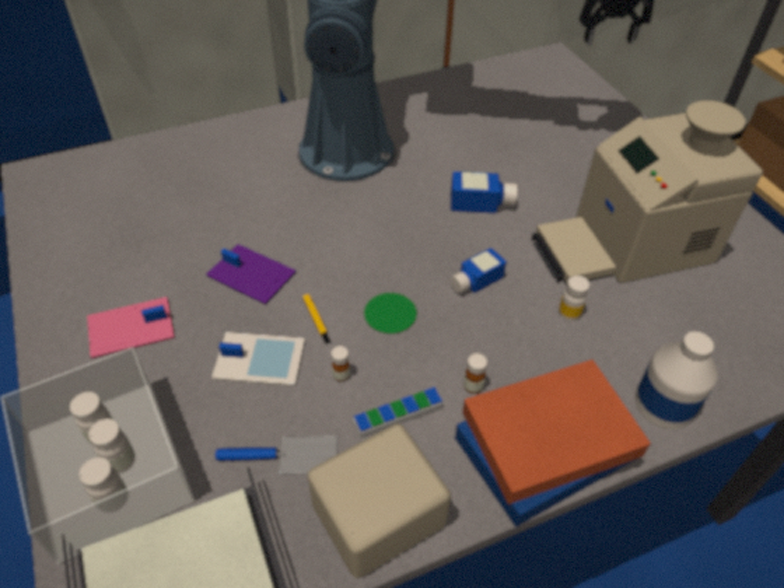

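Candidates in the top image (560 px frame):
- Bottles: the small blue one at (229,214), cap toward -y in front of the slot, top at about 48 mm. The larger blue one at (192,280) has its top at about 63 mm. I choose the small one.
- Plates: white (365,205), purple (354,271) and pink (427,254). I choose the white one.

Next is a close crop to check the choice, plus measurement.

```bash
cat > m.py <<'E'
from h import *
def rect(P):
    c,s,a=cv2.minAreaRect((P[:,:2]*1000).astype(np.float32)); return np.round(c,1),np.round(s,1),round(a,1)
E
python3 - <<'E'
from m import *
P={n:pickle.load(open(n+'.pkl','rb')) for n in('top','scene')}
im=P['top']['image'];s=P['scene']['image']
A=cv2.resize(im[190:240,200:300],None,fx=4,fy=4,interpolation=3);B=cv2.resize(im[180:230,330:430],None,fx=4,fy=4,interpolation=3)
C=cv2.resize(s[170:220,310:410],None,fx=4,fy=4,interpolation=3);D=cv2.resize(s[230:280,150:250],None,fx=4,fy=4,interpolation=3)
save('crop1',np.vstack([np.hstack([A,B]),np.hstack([C,D])]))
for n,p in P.items():
    W=world(p);h=cv2.cvtColor(p['image'],cv2.COLOR_RGB2HSV).astype(int)
    X,Y,Z=W[...,0],W[...,1],W[...,2]
    H,S,V=h[...,0],h[...,1],h[...,2]
    box=lambda x0,x1,y0,y1:(X>x0)&(X<x1)&(Y>y0)&(Y<y1)
    print(n)
    m=box(.42,.56,-.02,.18)&(Z>.012); print(' bottle all',rect(W[m]),np.nanpercentile(Z[m],[50,90,98]))
    m2=m&(H>100)&(H<130)&(S>140); print(' blue',m2.sum(),rect(W[m2]))
    m3=m&(Z>.038); print(' toponly',rect(W[m3]),np.nanmedian(Z[m3]))
    g=box(.4,.6,-.2,0)&(H>45)&(H<80)&(S>120); print(' mat',rect(W[g]),np.nanmean(W[g],0),np.nanmedian(Z[g]))
    pl=box(.42,.6,-.46,-.25)&(((S<40)&(V>140))|((H>85)&(H<110)&(S>30)&(S<120)&(V>120)))&(Z<.02); print(' plate',rect(W[pl]),np.nanmedian(Z[pl]))
    rb=box(.42,.6,-.46,-.25)&(H>100)&(H<130)&(S>140); print(' rib',rb.sum(),rect(W[rb]),np.nanmedian(W[rb],0),np.nanpercentile(Z[rb],95))
    f=box(.4,.6,.15,.34)&(Z>.018)&(Z<.034); print(' foot',rect(W[f]),np.nanmedian(Z[f]))
    hs=box(.3,.7,.25,.7)&(Z>.05); print(' housing',rect(W[hs]))
    tb=(X>.1)&(X<.3)&(Y>-.1)&(Y<.1); print(' table',np.nanmedian(Z[tb]))
E
```

```text
top
 bottle all (array([487.7,  84.3]), array([ 48.4, 105.1]), 11.3) [0.04688471 0.05111045 0.05313302]
 blue 178 (array([484.8,  95.5]), array([46.8, 81.3]), 11.6)
 toponly (array([487.4,  84.4]), array([ 48.4, 104.4]), 10.7) 0.04763080734199787
 mat (array([ 498.6, -100.3]), array([92. , 92.9]), 89.3) [ 0.49907024 -0.10083862  0.00396159] 0.0038406629442521005
 plate (array([ 511.5, -357.1]), array([145.5, 103.1]), 62.3) 0.008549242161320903
 rib 41 (array([ 487.2, -395.9]), array([35.6,  9.9]), 61.0) [ 0.48784764 -0.39445105  0.03560616] 0.03934936059265927
 foot (array([495.5, 293.3]), array([110.3, 149.9]), 83.1) 0.02560788314588092
 housing (array([466.2, 403.4]), array([343.7, 285.5]), 82.5)
 table 0.0004466084259931933
scene
 bottle all (array([488.9,  83.1]), array([ 52. , 108.1]), 11.3) [0.04353483 0.04888065 0.050863  ]
 blue 322 (array([490.2,  95.9]), array([44.9, 80. ]), 10.4)
 toponly (array([488.8,  84.2]), array([ 52. , 105.8]), 11.6) 0.04647111617977871
 mat (array([ 501.4, -101.1]), array([91.8, 95.2]), 66.2) [ 0.50177516 -0.10155999  0.00365847] 0.0037350738804552575
 plate (array([ 505.9, -357. ]), array([150.7, 114.2]), 63.4) 0.007770032140502925
 rib 101 (array([ 491. , -397.5]), array([37.3, 11.4]), 60.4) [ 0.49208239 -0.39813647  0.03022225] 0.03661048052084848
 foot (array([505.8, 290. ]), array([109. , 181.4]), 87.0) 0.025128688059420368
 housing (array([494.1, 394.1]), array([403.8, 242.5]), 67.4)
 table 0.00029587303350422055
```

View pics/crop1.png

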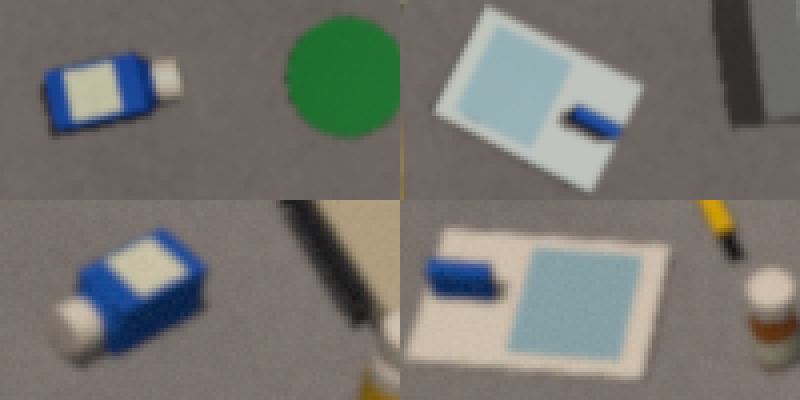

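The crops confirm it. Top left shows the small blue bottle, with its cap at crop (168,78), pointing away from the machine. On the right is the white plate, its rib at the outer end. I'll move toward the cap.

Request:
{"method": "play_rows", "body": {
  "plan": [
    [70, [-0.93, -0.787, 0.1], 0.347],
    [70, [-0.93, -0.787, 0.1], 0.347],
    [70, [-0.93, -0.787, 0.1], 0.347],
    [70, [-0.93, -0.787, 0.1], 0.347],
    [70, [-0.93, -0.787, 0.1], 0.347],
    [70, [-0.93, -0.787, 0.1], 0.347],
    [70, [-0.93, -0.787, 0.1], 0.347],
    [70, [-0.93, -0.787, 0.1], 0.347],
    [70, [-0.93, -0.787, 0.1], 0.347],
    [70, [-0.93, -0.787, 0.1], 0.347]
  ]
}}

```text
time_s: 2.2
eef_pos: [0.4321, 0.1406, 0.1915]
eef_rot: [0.001, 0.637, 0.771, 0.0]
wrist_force: [0.6, 1.1, -0.3]
opening: 0.819
grasp_force: 0.0
```

```bash
cat >> m.py <<'E'
from scipy.spatial.transform import Rotation as Ro
def go(x,y,z,ang):
    "normalised shift+turn from present pose to TCP x,y,z with tool y axis at world angle ang deg (mod 180)"
    o=get_obs(); q=o['eef_rot']; R=Ro.from_quat([q[1],q[2],q[3],q[0]]).as_matrix()
    a=np.degrees(np.arctan2(R[1,1],R[0,1])); t=(ang-a+90)%180-90
    print('t',o['time_s'],'pos',np.round(o['eef_pos'],4),'yang',round(a,1),'q6',round(o['q'][5],2),'F',np.round(o['wrist_force'],1),'grip',round(o['grasp_force'],1),'open',round(o['opening']*85,1))
    print('shift',np.round(R.T@(np.array([x,y,z])-o['eef_pos'])/.4,4),'turn',round(-t/180,4))
E
python3 -c "
from m import *
go(.4965,.0405,.08,11);go(.4965,.0405,.006,11)"
```

```text
t 2.2 pos [0.4321 0.1406 0.1915] yang 10.9 q6 -0.14 F [ 0.6  1.1 -0.3] grip 0.0 open 69.6
shift [-0.276   0.1107  0.2789] turn -0.0008
t 2.2 pos [0.4321 0.1406 0.1915] yang 10.9 q6 -0.14 F [ 0.6  1.1 -0.3] grip 0.0 open 69.6
shift [-0.2759  0.1105  0.4639] turn -0.0008
```

Request:
{"method": "play_rows", "body": {
  "plan": [
    [70, [-0.276, 0.111, 0.2], 0],
    [70, [-0.276, 0.111, 0.2], 0],
    [70, [-0.276, 0.111, 0.2], 0],
    [70, [-0.276, 0.111, 0.3], 0],
    [70, [-0.276, 0.111, 0.38], 0],
    [70, [-0.276, 0.111, 0.463], 0],
    [70, [-0.276, 0.111, 0.463], 0],
    [45, [-0.276, 0.111, 0.463], 0],
    [35, [-0.276, 0.111, 0.463], 0],
    [35, [-0.276, 0.111, 0.463], 0]
  ]
}}

```text
time_s: 3.2
eef_pos: [0.4972, 0.0429, 0.0083]
eef_rot: [0.002, 0.636, 0.771, 0.001]
wrist_force: [-0.0, -0.4, 2.6]
opening: 0.411
grasp_force: 17.3
```

```bash
python3 -c "
from m import *
go(.4965,.0405,.006,11)
p=snap('scene');save('s2',p['image'][150:250,290:430],5)
"
```

```text
t 3.2 pos [0.4972 0.0429 0.0083] yang 11.0 q6 -0.34 F [-0.  -0.4  2.6] grip 17.3 open 34.9
shift [-0.0056 -0.003   0.0058] turn -0.0002
```

View pics/s2.png

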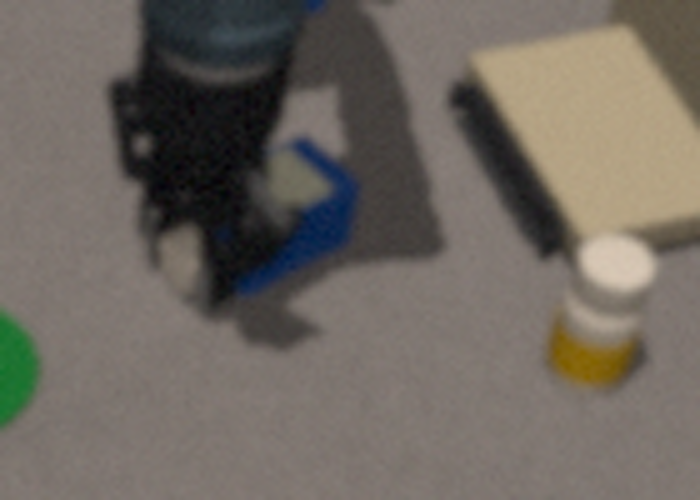

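The picture shows the fingers closed on the cap at crop (190,250), with the body still flat on the table. The grip force is 17 N at a 35 mm command. Next I lift and see whether the bottle swings down.

Request:
{"method": "play_rows", "body": {
  "plan": [
    [35, [0, 0, -0.1], 0],
    [35, [0, 0, -0.2], 0],
    [35, [0, 0, -0.31], 0],
    [35, [0, 0, -0.31], 0],
    [35, [0, 0, -0.31], 0]
  ]
}}

```text
time_s: 3.75
eef_pos: [0.4964, 0.043, 0.1319]
eef_rot: [0.002, 0.636, 0.771, 0.001]
wrist_force: [-0.3, 0.2, -2.5]
opening: 0.413
grasp_force: 17.4
```

```bash
cat >> m.py <<'E'
def bot(y0,y1,x0=.4,x1=.6):
    for n in('top','scene'):
        p=snap(n);W=world(p);h=cv2.cvtColor(p['image'],cv2.COLOR_RGB2HSV).astype(int)
        m=(h[...,0]>100)&(h[...,0]<130)&(h[...,1]>140)&(W[...,0]>x0)&(W[...,0]<x1)&(W[...,1]>y0)&(W[...,1]<y1)
        Q=W[m]
        if len(Q)>5: print(n,m.sum(),'min',np.round(np.nanpercentile(Q,3,axis=0),3),'max',np.round(np.nanpercentile(Q,97,axis=0),3),'mean',np.round(np.nanmean(Q,0),3))
    return p
E
python3 -c "
from m import *
go(.5,-.101,.13,11)
p=bot(-.1,.2)
save('s3',p['image'][120:240,270:430],4)
"
```

```text
t 3.75 pos [0.4964 0.043  0.1319] yang 11.0 q6 -0.34 F [-0.3  0.2 -2.5] grip 17.4 open 35.1
shift [-0.3553 -0.0595  0.005 ] turn -0.0002
top 92 min [0.457 0.049 0.142] max [0.486 0.136 0.336] mean [0.467 0.105 0.172]
scene 294 min [0.476 0.043 0.117] max [0.53  0.136 0.278] mean [0.507 0.097 0.15 ]
```

View pics/s3.png

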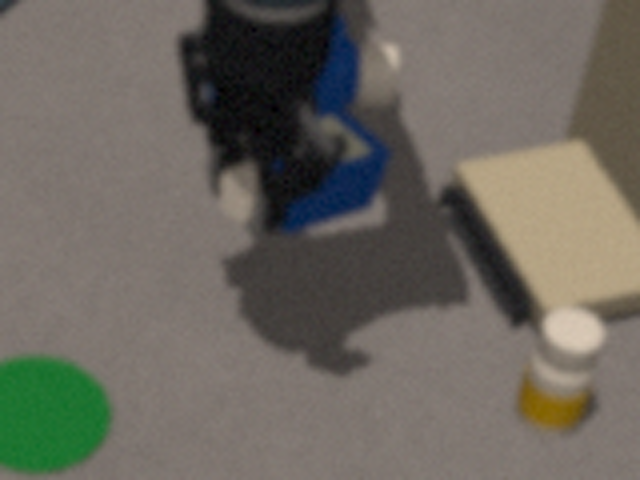

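The bottle is held horizontal, cap at crop (237,190), with a light grip. I'll carry it over the mat, then loosen in small steps so that it swings down.

Request:
{"method": "play_rows", "body": {
  "plan": [
    [35, [-0.355, -0.06, 0.005], 0],
    [35, [-0.355, -0.06, 0.005], 0],
    [35, [-0.355, -0.06, 0.005], 0],
    [35, [-0.355, -0.06, 0.055], 0],
    [35, [-0.355, -0.06, 0.055], 0],
    [35.4, [-0.355, -0.06, 0.055], 0],
    [35.4, [-0.355, -0.06, 0.055], 0]
  ]
}}

```text
time_s: 4.55
eef_pos: [0.4985, -0.0999, 0.1079]
eef_rot: [-0.001, 0.636, 0.772, -0.0]
wrist_force: [0.5, 0.1, -2.3]
opening: 0.414
grasp_force: 13.8
```

```bash
python3 -c "
from m import *
go(.5,-.101,.11,11)
p=bot(-.2,.1)"
```

```text
t 4.55 pos [ 0.4985 -0.0999  0.1079] yang 11.0 q6 -0.62 F [ 0.5  0.1 -2.3] grip 13.8 open 35.2
shift [-0.0035  0.0032 -0.0054] turn 0.0
top 103 min [ 0.46  -0.082  0.121] max [ 0.493 -0.012  0.317] mean [ 0.472 -0.052  0.155]
scene 304 min [ 0.485 -0.089  0.088] max [ 0.531 -0.009  0.16 ] mean [ 0.51  -0.044  0.115]
```

Request:
{"method": "play_rows", "body": {
  "plan": [
    [35.8, [0, 0, 0], 0],
    [35.8, [0, 0, 0], 0],
    [36.1, [0, 0, 0], 0],
    [36.1, [0, 0, 0], 0]
  ]
}}

```text
time_s: 5.05
eef_pos: [0.4991, -0.101, 0.1085]
eef_rot: [0.0, 0.636, 0.771, 0.0]
wrist_force: [-0.6, -0.0, 0.1]
opening: 0.421
grasp_force: 0.0
```

```bash
python3 -c "
from m import *
go(.5,-.101,.11,11)
p=bot(-.2,.1)"
```

```text
t 5.05 pos [ 0.4991 -0.101   0.1085] yang 10.9 q6 -0.62 F [-0.6 -0.   0.1] grip 0.0 open 35.8
shift [-0.0005  0.0021 -0.0036] turn -0.0003
top 20 min [ 0.455 -0.199  0.072] max [ 0.53  -0.153  0.447] mean [ 0.494 -0.183  0.118]
scene 343 min [ 0.505 -0.199  0.016] max [ 0.542 -0.142  0.085] mean [ 0.532 -0.177  0.056]
```

```bash
python3 -c "
from m import *
p=snap('scene');q=snap('top')
save('s4',np.hstack([p['image'][150:290,190:330],q['image'][140:280,240:380]]),2.8)
p=bot(-.23,.1)"
```

```text
top 166 min [ 0.479 -0.229  0.036] max [ 0.574 -0.164  0.449] mean [ 0.53  -0.212  0.068]
scene 234 min [ 0.521 -0.228  0.034] max [ 0.569 -0.163  0.067] mean [ 0.548 -0.195  0.057]
```

View pics/s4.png

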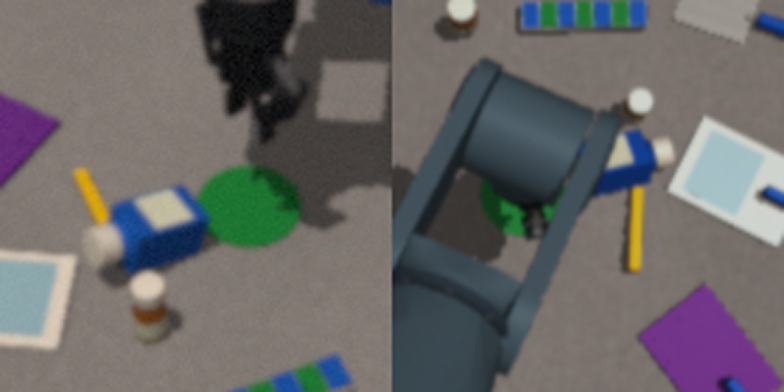

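The bottle swung past vertical and slipped off. It now lies at about scene crop (155,225), with its cap toward the white plate, touching the marker tip. I'll let it settle and check the bystanders and the bottle's pose.

Request:
{"method": "play_rows", "body": {
  "plan": [
    [85, [0.2, 0, -0.3], 0],
    [85, [0.4, 0, -0.3], 0],
    [85, [0.5, 0.0, -0.3], 0],
    [85, [0.6, 0.0, -0.3], 0],
    [85, [0.65, 0.0, -0.3], 0],
    [85, [0.65, 0.0, -0.3], 0]
  ]
}}

```text
time_s: 5.95
eef_pos: [0.4489, 0.1562, 0.2291]
eef_rot: [0.0, 0.637, 0.771, 0.0]
wrist_force: [0.8, -0.2, -0.1]
opening: 0.993
grasp_force: 0.0
```

```bash
cat >> m.py <<'E'
def scan():
    for n in('top','scene'):
        p=snap(n);W=world(p)
        for l in 'plate vial pillbottle spatula organizer marker bottle'.split():
            for d in masks_of(p,l):
                if d['conf']>.35 : print(n,l,round(d['conf'],2),np.round(d['rect']),np.round(np.nanmedian(W[d['mask']],0),3))
    return p
E
python3 -c "
from m import *
print(get_obs()['time_s']);scan();p=bot(-.30,.0,.42,.65)
t=pickle.load(open('top.pkl','rb'))
save('s5',np.hstack([p['image'][180:290,190:300],t['image'][160:270,280:390]]),3.6)
W=world(t);m=(W[...,0]>.45)&(W[...,0]<.66)&(W[...,1]>-.28)&(W[...,1]<-.12)&(W[...,2]>.034);print(rect(W[m]),np.nanpercentile(W[m][:,2],[50,95]))
W=world(p);m=(W[...,0]>.45)&(W[...,0]<.66)&(W[...,1]>-.28)&(W[...,1]<-.12)&(W[...,2]>.034);print(rect(W[m]),np.nanpercentile(W[m][:,2],[50,95]))
"
```

```text
5.95
top plate 0.73 [356. 268.  48.  53.] [ 0.304 -0.315  0.008]
top plate 0.67 [427. 254.  45.  32.] [ 0.35  -0.553  0.009]
top plate 0.65 [364. 204.  50.  44.] [ 0.508 -0.356  0.009]
top vial 0.52 [266. 148.  11.  14.] [ 0.695 -0.034  0.072]
top vial 0.44 [327. 164.  10.  20.] [ 0.644 -0.232  0.027]
top pillbottle 0.77 [191. 168.  13.  18.] [0.623 0.203 0.079]
top spatula 0.89 [370. 146.  54.  26.] [ 0.707 -0.353  0.004]
top organizer 0.59 [310. 148.  45.  12.] [ 0.705 -0.179  0.024]
top marker 0.5 [325. 221.   8.  38.] [ 0.46  -0.223  0.013]
top bottle 0.97 [194. 279.  45.  28.] [0.282 0.165 0.062]
top bottle 0.72 [365. 204.  54.  47.] [ 0.508 -0.355  0.009]
top bottle 0.67 [320. 189.  29.  18.] [ 0.564 -0.209  0.047]
scene plate 0.82 [187. 256.  66.  34.] [ 0.513 -0.358  0.008]
scene plate 0.82 [ 91. 235.  61.  45.] [ 0.359 -0.553  0.008]
scene plate 0.68 [180. 195.  66.  43.] [ 0.307 -0.316  0.008]
scene vial 0.86 [340. 263.  13.  26.] [ 0.714 -0.04   0.057]
scene vial 0.59 [251. 282.  18.  26.] [ 0.653 -0.234  0.025]
scene pillbottle 0.89 [410. 215.  24.  31.] [0.637 0.199 0.056]
scene spatula 0.74 [197. 325.  88.  28.] [ 0.706 -0.358  0.004]
scene organizer 0.85 [282. 295.  64.  38.] [ 0.714 -0.178  0.022]
scene marker 0.5 [229. 226.  10.  39.] [ 0.467 -0.225  0.013]
scene marker 0.39 [280. 225.  39.  30.] [ 0.5   -0.103  0.003]
scene bottle 0.83 [250. 248.  45.  37.] [ 0.581 -0.209  0.043]
scene bottle 0.75 [345. 137.  54.  24.] [0.301 0.187 0.051]
scene bottle 0.55 [186. 258.  65.  39.] [ 0.513 -0.358  0.008]
top 366 min [ 0.539 -0.236  0.041] max [ 0.589 -0.162  0.053] mean [ 0.564 -0.198  0.048]
scene 595 min [ 0.546 -0.236  0.015] max [ 0.596 -0.162  0.051] mean [ 0.573 -0.203  0.043]
(array([ 583.9, -203.3]), array([ 89. , 108.4]), 23.7) [0.04725017 0.05224573]
(array([ 569.5, -210.8]), array([ 52.6, 106.9]), 12.5) [0.04648523 0.05016321]
```

View pics/s5.png

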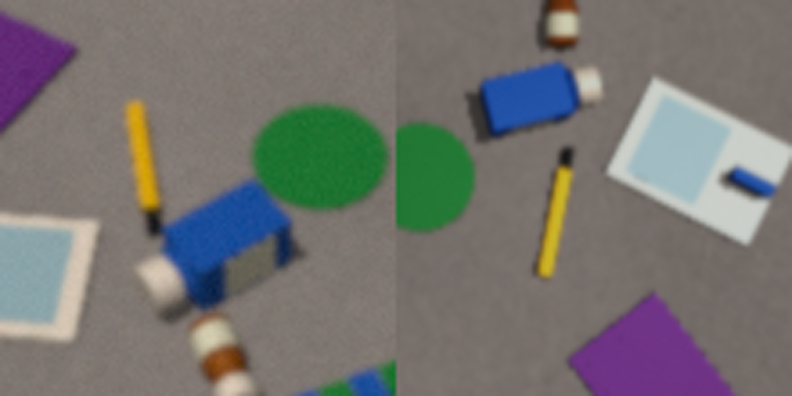

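The right half (top view) shows the bottle settled on its side at crop (530,95), with the cap toward -y at (588,85). The small amber vial has been knocked over at (562,20), with its base end nearest the bottle, and the marker has shifted slightly. I'll measure how far the vial's base centre moved.

```bash
python3 -c "
from m import *
for n in('top','scene'):
    p=pickle.load(open(n+'.pkl','rb'));W=world(p)
    m=(W[...,0]>.6)&(W[...,0]<.69)&(W[...,1]>-.27)&(W[...,1]<-.19)&(W[...,2]>.010)
    if n=='top': m&=~((W[...,2]>.05))
    Q=W[m];print(n,m.sum(),rect(Q),np.round(np.percentile(Q,[0,5,95,100],axis=0),3).tolist())
    for x in np.arange(.6,.69,.01):
        k=(Q[:,0]>=x)&(Q[:,0]<x+.01)
        if k.sum(): print(round(x,2),k.sum(),np.round(Q[k].mean(0),3),np.round(np.ptp(Q[k,1]),3))
    m=(W[...,0]>.52)&(W[...,0]<.61)&(W[...,1]>-.29)&(W[...,1]<-.14)&(W[...,2]>.034)&(W[...,2]<.06)
    print('bottle',rect(W[m]))
# original vial: predicted top centre in first images
print(get_obs()['time_s'])
t=pickle.load(open('top.pkl','rb'));s=pickle.load(open('scene.pkl','rb'))
# first-image rects: top [328,179] cap, scene [244,261,13,26]
for x in (.585,.59,.595,.6):
    for y in (-.235,-.23): print(x,y,proj(t,[x,y,.066])[0].round(1),proj(s,[[x,y,.066],[x,y,0],[x,y,.033]]).round(1).tolist())
"
```

```text
top 180 (array([ 647.5, -232.1]), array([30. , 65.6]), 88.7) [[0.615, -0.247, 0.01], [0.616, -0.244, 0.016], [0.676, -0.22, 0.032], [0.681, -0.217, 0.037]]
0.61 21 [ 0.617 -0.231  0.022] 0.023
0.62 31 [ 0.625 -0.232  0.027] 0.03
0.63 29 [ 0.635 -0.231  0.026] 0.03
0.64 27 [ 0.645 -0.232  0.027] 0.03
0.65 23 [ 0.655 -0.232  0.026] 0.023
0.66 24 [ 0.665 -0.232  0.024] 0.024
0.67 24 [ 0.675 -0.232  0.026] 0.023
0.68 1 [ 0.681 -0.221  0.02 ] 0.0
bottle (array([ 567.1, -211.2]), array([ 48.6, 104.9]), 13.2)
scene 325 (array([ 650. , -232.5]), array([69.2, 29.2]), 0.2) [[0.615, -0.247, 0.01], [0.621, -0.246, 0.016], [0.681, -0.221, 0.031], [0.685, -0.218, 0.033]]
0.61 13 [ 0.618 -0.232  0.026] 0.025
0.62 41 [ 0.626 -0.235  0.026] 0.029
0.63 48 [ 0.635 -0.234  0.027] 0.028
0.64 46 [ 0.645 -0.235  0.026] 0.028
0.65 52 [ 0.654 -0.234  0.024] 0.027
0.66 35 [ 0.665 -0.234  0.024] 0.027
0.67 54 [ 0.676 -0.235  0.024] 0.027
0.68 36 [ 0.681 -0.233  0.019] 0.025
bottle (array([ 569.5, -210.8]), array([ 52.6, 106.9]), 12.5)
6.85
0.585 -0.235 [328.5 179.1] [[240.1, 247.7], [241.3, 264.1], [240.7, 256.1]]
0.585 -0.23 [326.9 179.1] [[242.1, 247.1], [243.3, 263.5], [242.7, 255.4]]
0.59 -0.235 [328.4 177.6] [[240.8, 249.3], [242.1, 265.7], [241.5, 257.6]]
0.59 -0.23 [326.9 177.6] [[242.8, 248.6], [244.0, 265.0], [243.4, 257.0]]
0.595 -0.235 [328.4 176. ] [[241.6, 250.9], [242.8, 267.2], [242.2, 259.2]]
0.595 -0.23 [326.8 176. ] [[243.6, 250.2], [244.7, 266.6], [244.1, 258.6]]
0.6 -0.235 [328.4 174.4] [[242.3, 252.5], [243.5, 268.8], [242.9, 260.8]]
0.6 -0.23 [326.8 174.5] [[244.3, 251.8], [245.4, 268.1], [244.9, 260.1]]
```

The vial's base centre is now about (0.615, -0.232, 0.015), against about (0.593, -0.232) at the start. That is roughly 27 mm, close to the 30 mm limit, so nothing may touch it again. I'll pick the bottle up by the base end of its body, clear of the vial, and carry it to open table for the re-grasp.

```bash
python3 -c "
from m import *
go(.561,-.180,.10,12.5);go(.561,-.180,.008,12.5)"
```

```text
t 6.85 pos [0.4495 0.1543 0.2281] yang 10.9 q6 -0.11 F [ 0.2  0.4 -0.8] grip 0.0 open 84.7
shift [-0.8734  0.1154  0.3202] turn -0.0087
t 6.85 pos [0.4495 0.1543 0.2281] yang 10.9 q6 -0.11 F [ 0.2  0.4 -0.8] grip 0.0 open 84.7
shift [-0.8734  0.1154  0.5502] turn -0.0087
```

Request:
{"method": "play_rows", "body": {
  "plan": [
    [62, [-0.874, 0.115, 0.1], -0.009],
    [62, [-0.874, 0.115, 0.1], -0.009],
    [62, [-0.874, 0.115, 0.1], -0.009],
    [62, [-0.874, 0.115, 0.1], -0.009],
    [62, [-0.874, 0.115, 0.1], -0.009],
    [62, [-0.874, 0.115, 0.1], -0.009],
    [62, [-0.874, 0.115, 0.1], -0.009],
    [62, [-0.874, 0.115, 0.1], -0.009],
    [62, [-0.874, 0.115, 0.25], -0.009],
    [62, [-0.874, 0.115, 0.3], -0.009]
  ]
}}

```text
time_s: 7.85
eef_pos: [0.5601, -0.1798, 0.1059]
eef_rot: [-0.001, 0.626, 0.78, -0.0]
wrist_force: [-0.2, -0.0, -0.1]
opening: 0.728
grasp_force: 0.0
```

```bash
python3 -c "
from m import *
go(.561,-.180,.008,12.5)"
```

```text
t 7.85 pos [ 0.5601 -0.1798  0.1059] yang 12.5 q6 -0.73 F [-0.2 -0.  -0.1] grip 0.0 open 61.9
shift [-0.0012  0.0024  0.2449] turn 0.0
```

Request:
{"method": "play_rows", "body": {
  "plan": [
    [62, [0, 0.002, 0.12], 0],
    [62, [0, 0.002, 0.2], 0],
    [62, [0, 0.002, 0.24], 0],
    [62, [0, 0.002, 0.243], 0],
    [42, [0, 0.002, 0.243], 0],
    [42, [0, 0.002, 0.243], 0],
    [42, [0, 0.002, 0.243], 0],
    [42, [0, 0.002, 0.15], 0],
    [42, [0, 0.002, 0.05], 0],
    [42, [0, 0.002, 0.0], 0]
  ]
}}

```text
time_s: 8.85
eef_pos: [0.5637, -0.181, 0.1127]
eef_rot: [0.003, 0.626, 0.78, 0.001]
wrist_force: [0.3, -0.8, -1.9]
opening: 0.554
grasp_force: 62.8
```

```bash
python3 -c "
from m import *
go(.423,.131,.105,12.5);go(.423,.131,.010,12.5);p=bot(-.3,.0,.42,.66)"
```

```text
t 8.85 pos [ 0.5637 -0.181   0.1127] yang 12.6 q6 -0.73 F [ 0.3 -0.8 -1.9] grip 62.8 open 47.1
shift [ 0.8378 -0.1738  0.015 ] turn 0.0003
t 8.85 pos [ 0.5637 -0.181   0.1127] yang 12.6 q6 -0.73 F [ 0.3 -0.8 -1.9] grip 62.8 open 47.1
shift [ 0.8388 -0.1749  0.2525] turn 0.0003
top 42 min [ 0.507 -0.231  0.135] max [ 0.553 -0.16   0.437] mean [ 0.537 -0.188  0.219]
scene 534 min [ 0.549 -0.238  0.117] max [ 0.599 -0.184  0.171] mean [ 0.578 -0.213  0.148]
```

Request:
{"method": "play_rows", "body": {
  "plan": [
    [42, [0.838, -0.174, 0.015], 0],
    [42, [0.838, -0.174, 0.015], 0],
    [42, [0.838, -0.174, 0.015], 0],
    [42, [0.838, -0.174, 0.015], 0],
    [42, [0.838, -0.174, 0.015], 0],
    [42, [0.838, -0.174, 0.015], 0],
    [42, [0.838, -0.174, 0.015], 0],
    [42, [0.838, -0.174, 0.12], 0],
    [42, [0.838, -0.174, 0.2], 0],
    [42, [0.838, -0.174, 0.235], 0]
  ]
}}

```text
time_s: 9.95
eef_pos: [0.4172, 0.1326, 0.0111]
eef_rot: [-0.002, 0.625, 0.781, -0.002]
wrist_force: [-29.2, -2.1, 97.3]
opening: 0.555
grasp_force: 76.7
```

Request:
{"method": "play_rows", "body": {
  "plan": [
    [42, [0, 0, 0.0], 0],
    [42, [0, 0, 0.01], 0],
    [42, [0, 0, 0.014], 0],
    [62, [0, 0, 0.014], 0],
    [70, [0, 0, 0.014], 0],
    [70, [0, 0, -0.12], 0],
    [70, [0, 0, -0.24], 0]
  ]
}}

```text
time_s: 10.65
eef_pos: [0.4186, 0.1318, 0.1071]
eef_rot: [-0.003, 0.626, 0.78, -0.002]
wrist_force: [2.2, -0.6, -0.4]
opening: 0.817
grasp_force: 0.0
```

```bash
cat >> m.py <<'E'
def low(x0,x1,y0,y1,z0,z1):
    for n in('top','scene'):
        p=snap(n);W=world(p)
        m=(W[...,0]>x0)&(W[...,0]<x1)&(W[...,1]>y0)&(W[...,1]<y1)&(W[...,2]>z0)&(W[...,2]<z1)
        if m.sum()>4: print(n,m.sum(),rect(W[m]),np.round(np.nanpercentile(W[m],[2,98],axis=0),3).tolist())
    return p
E
python3 -c "
from m import *
go(.423,.131,.105,12.5);low(.36,.52,.0,.22,.034,.06)"
```

```text
t 10.65 pos [0.4186 0.1318 0.1071] yang 12.5 q6 -0.19 F [ 2.2 -0.6 -0.4] grip 0.0 open 69.5
shift [-0.0045  0.0104  0.0052] turn 0.0002
top 331 (array([428.3,  91.8]), array([48.7, 87.4]), 12.6) [[0.399, 0.053, 0.036], [0.449, 0.125, 0.052]]
scene 507 (array([428.6,  99.8]), array([ 51.9, 106.9]), 13.4) [[0.4, 0.051, 0.035], [0.452, 0.151, 0.051]]
```

```bash
python3 -c "
from m import *
go(.4385,.056,.06,13);go(.4385,.056,.009,13)"
```

```text
t 10.75 pos [0.4257 0.1323 0.1142] yang 12.6 q6 -0.19 F [ 0.7 -0.1  0.6] grip 0.0 open 69.7
shift [-0.1929 -0.0117  0.1359] turn -0.0024
t 10.75 pos [0.4257 0.1323 0.1142] yang 12.6 q6 -0.19 F [ 0.7 -0.1  0.6] grip 0.0 open 69.7
shift [-0.1926 -0.0132  0.2634] turn -0.0024
```

Request:
{"method": "play_rows", "body": {
  "plan": [
    [65, [-0.193, -0.013, 0.0], 0],
    [65, [-0.193, -0.013, 0.05], 0],
    [65, [-0.193, -0.013, 0.14], 0],
    [65, [-0.193, -0.013, 0.22], 0],
    [65, [-0.193, -0.013, 0.25], 0],
    [65, [-0.193, -0.013, 0.258], 0],
    [65, [-0.193, -0.013, 0.258], 0]
  ]
}}

```text
time_s: 11.45
eef_pos: [0.4328, 0.0557, 0.0054]
eef_rot: [-0.0, 0.625, 0.78, -0.0]
wrist_force: [-0.2, -0.2, -0.2]
opening: 0.765
grasp_force: 0.0
```

```bash
python3 -c "
from m import *
go(.4385,.056,.009,13)"
```

```text
t 11.45 pos [0.4328 0.0557 0.0054] yang 12.6 q6 -0.36 F [-0.2 -0.2 -0.2] grip 0.0 open 65.0
shift [-0.0024  0.0141 -0.0089] turn -0.0024
```

Request:
{"method": "play_rows", "body": {
  "plan": [
    [65, [-0.002, 0.014, -0.009], -0.002],
    [65, [-0.002, 0.014, -0.009], -0.002],
    [45, [-0.002, 0.014, -0.009], -0.002],
    [35.2, [-0.002, 0.014, -0.009], -0.002],
    [35.2, [-0.002, 0.014, -0.009], -0.002],
    [35.2, [-0.002, 0.014, -0.009], -0.002],
    [35.2, [-0.002, 0.014, -0.1], -0.002],
    [35.2, [-0.002, 0.014, -0.19], -0.002],
    [35.2, [-0.002, 0.014, -0.193], -0.002],
    [35.2, [-0.002, 0.014, -0.193], -0.002]
  ]
}}

```text
time_s: 12.45
eef_pos: [0.4385, 0.056, 0.0827]
eef_rot: [0.001, 0.623, 0.782, 0.0]
wrist_force: [-0.2, 0.2, -1.8]
opening: 0.415
grasp_force: 13.2
```

```bash
python3 -c "
from m import *
go(.4385,.056,.0825,13);p=bot(-.05,.2,.36,.52)"
```

```text
t 12.45 pos [0.4385 0.056  0.0827] yang 12.9 q6 -0.37 F [-0.2  0.2 -1.8] grip 13.2 open 35.3
shift [-0.0001  0.      0.0006] turn -0.0005
top 24 min [0.395 0.055 0.046] max [0.408 0.132 0.411] mean [0.403 0.108 0.13 ]
scene 122 min [0.443 0.05  0.06 ] max [0.485 0.108 0.207] mean [0.457 0.077 0.096]
```

Request:
{"method": "play_rows", "body": {
  "plan": [
    [35.5, [0, 0, 0], 0],
    [35.5, [0, 0, 0], 0]
  ]
}}

```text
time_s: 12.75
eef_pos: [0.4372, 0.0562, 0.0812]
eef_rot: [-0.001, 0.623, 0.782, -0.001]
wrist_force: [-0.7, 0.1, -2.4]
opening: 0.419
grasp_force: 10.4
```

```bash
python3 -c "
from m import *
p=bot(-.05,.2,.36,.52);save('s6',p['image'][120:240,270:430],4)"
```

```text
top 28 min [0.395 0.053 0.045] max [0.408 0.132 0.407] mean [0.402 0.111 0.106]
scene 118 min [0.437 0.055 0.058] max [0.478 0.109 0.213] mean [0.456 0.078 0.094]
```

View pics/s6.png

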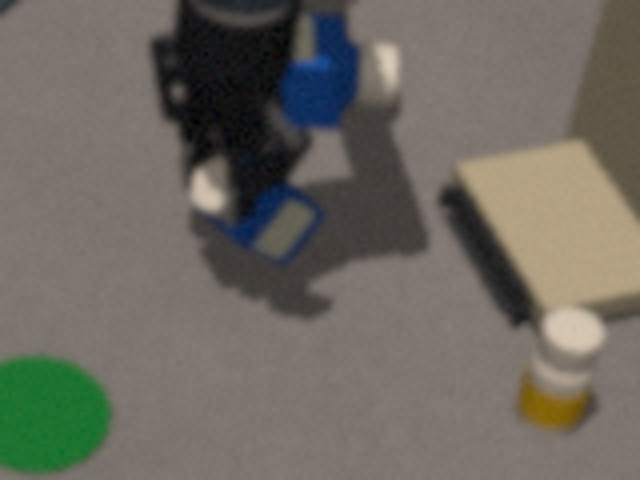

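The bottle has already tilted down partway: cap at (210,190), base at about (290,240), and it is holding there. I'll loosen slightly more.

Request:
{"method": "play_rows", "body": {
  "plan": [
    [35.7, [0, 0, 0], 0],
    [35.7, [0, 0, 0], 0]
  ]
}}

```text
time_s: 13.05
eef_pos: [0.4383, 0.056, 0.0825]
eef_rot: [0.0, 0.623, 0.782, -0.0]
wrist_force: [-0.7, -0.8, -0.5]
opening: 0.417
grasp_force: 5.5
```

```bash
cat >> m.py <<'E'
def tilt(x0,x1,y0,y1):
    p=snap('scene');W=world(p);h=cv2.cvtColor(p['image'],cv2.COLOR_RGB2HSV).astype(int)
    m=(h[...,0]>98)&(h[...,0]<132)&(h[...,1]>110)&(W[...,0]>x0)&(W[...,0]<x1)&(W[...,1]>y0)&(W[...,1]<y1)&(W[...,2]<.14)
    m=cv2.morphologyEx(m.astype(np.uint8),cv2.MORPH_CLOSE,np.ones((7,7)))>0
    m&=(W[...,0]>x0)&(W[...,1]>y0)&(W[...,1]<y1)
    Q=W[m]; print('n',len(Q),'min',np.round(np.nanpercentile(Q,3,axis=0),3),'max',np.round(np.nanpercentile(Q,97,axis=0),3))
    # face normal of +x-facing and extents
    r=cv2.minAreaRect((Q[:,1:]*1000).astype(np.float32)); print('yz rect',np.round(r[0],1),np.round(r[1],1),round(r[2],1))
E
python3 -c "
from m import *
tilt(.42,.52,-.03,.16)"
```

```text
n 173 min [0.429 0.048 0.013] max [0.469 0.098 0.104]
yz rect [72.9 68.4] [ 52.9 133.2] 27.5
```

The base corner is now resting on the table: the weight is off the wrist and the tilt is about 20-25°. I'll drag the cap over the base corner to bring the bottle upright.

Request:
{"method": "play_rows", "body": {
  "plan": [
    [35.5, [0.015, 0, 0], 0],
    [35.5, [0.03, 0, -0.002], 0],
    [35.5, [0.045, 0, -0.003], 0],
    [35.5, [0.06, 0, -0.003], 0],
    [35.5, [0.075, 0, -0.003], 0],
    [35.5, [0.09, 0, -0.002], 0],
    [35.5, [0.1, 0, -0.001], 0],
    [35.5, [0.1, 0, 0], 0]
  ]
}}

```text
time_s: 13.9
eef_pos: [0.4297, 0.0959, 0.0832]
eef_rot: [0.0, 0.623, 0.782, 0.0]
wrist_force: [-2.7, 0.8, 11.9]
opening: 0.415
grasp_force: 9.2
```

```bash
python3 -c "
from m import *
tilt(.42,.52,-.03,.2)
p=snap('scene');save('s7',p['image'][120:240,270:430],4)"
```

```text
n 298 min [0.422 0.075 0.009] max [0.457 0.122 0.091]
yz rect [100.9  55.4] [ 55.4 111.1] 7.4
```

View pics/s7.png

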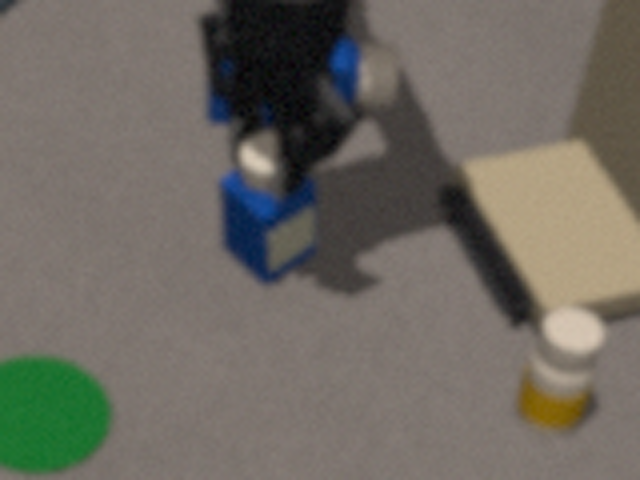

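Picture 7 shows the bottle upright in the gripper, cap at (260,155) and base at (270,275). I'll release so it settles flat, then measure.

Request:
{"method": "play_rows", "body": {
  "plan": [
    [45, [0, 0, 0], 0],
    [60, [0, 0, 0], 0],
    [60, [0, 0, 0], 0],
    [60, [0, 0, 0], 0]
  ]
}}

```text
time_s: 14.4
eef_pos: [0.4291, 0.0951, 0.0822]
eef_rot: [-0.0, 0.623, 0.782, -0.0]
wrist_force: [0.3, -0.6, 0.8]
opening: 0.705
grasp_force: 0.0
```

```bash
python3 -c "
from m import *
go(.5,-.101,.14,13)
tilt(.42,.52,-.03,.2)"
```

```text
t 14.4 pos [0.4291 0.0951 0.0822] yang 12.9 q6 -0.28 F [ 0.3 -0.6  0.8] grip 0.0 open 60.0
shift [-0.5175  0.0632 -0.1445] turn -0.0005
n 313 min [0.422 0.084 0.008] max [0.468 0.131 0.099]
yz rect [109.   57.5] [112.1  52.7] 86.9
```

```bash
cat >> m.py <<'E'
def centre(x0,x1,y0,y1,ang,p=None):
    p=p or snap('scene');W=world(p)
    m=(W[...,0]>x0)&(W[...,0]<x1)&(W[...,1]>y0)&(W[...,1]<y1)&(W[...,2]>.012)&(W[...,2]<.07)
    Q=W[m][:,:2]; r=cv2.minAreaRect((Q*1000).astype(np.float32)); print('rect',np.round(r[0],1),np.round(r[1],1),round(r[2],1),m.sum())
    a=np.radians(ang);e=np.array([[np.cos(a),np.sin(a)],[-np.sin(a),np.cos(a)]])
    U=Q@e.T; lo,hi=np.percentile(U,[3,97],axis=0)
    print('u,v lo/hi',np.round(lo,4),np.round(hi,4),'sizes',np.round(hi-lo,4),'centre',np.round(((lo+hi)/2)@e,4))
    return p
E
python3 -c "
from m import *
centre(.38,.52,.03,.18,13)"
```

```text
rect [437.4 101. ] [65.  37.9] 57.0 354
u,v lo/hi [ 0.4181 -0.0146] [0.4641 0.0299] sizes [0.046  0.0445] centre [0.4281 0.1067]
```

Request:
{"method": "play_rows", "body": {
  "plan": [
    [60, [0.03, 0, 0], 0],
    [60, [0.03, 0, 0], 0],
    [30, [0.03, 0, 0], 0],
    [30, [0.03, 0, 0], 0],
    [30, [0.03, 0, 0], 0],
    [30, [0.03, 0, 0], 0],
    [30, [0.03, 0, -0.05], 0],
    [30, [0.03, 0, -0.1], 0],
    [30, [0.03, 0, -0.1], 0]
  ]
}}

```text
time_s: 15.4
eef_pos: [0.4283, 0.1066, 0.1243]
eef_rot: [0.002, 0.623, 0.782, 0.001]
wrist_force: [0.7, -1.2, -2.4]
opening: 0.398
grasp_force: 60.4
```

```bash
python3 -c "
from m import *
go(.5,-.101,.122,13);go(.5,-.101,.0865,13)
tilt(.40,.52,-.03,.2)"
```

```text
t 15.4 pos [0.4283 0.1066 0.1243] yang 12.9 q6 -0.25 F [ 0.7 -1.2 -2.4] grip 60.4 open 33.9
shift [-0.5458  0.0587  0.0067] turn -0.0005
t 15.4 pos [0.4283 0.1066 0.1243] yang 12.9 q6 -0.25 F [ 0.7 -1.2 -2.4] grip 60.4 open 33.9
shift [-0.5457  0.0583  0.0954] turn -0.0005
n 417 min [0.414 0.083 0.047] max [0.455 0.129 0.124]
yz rect [105.   69.9] [135.3  53.8] 86.8
```

Request:
{"method": "play_rows", "body": {
  "plan": [
    [30, [-0.1, 0.01, 0.0], 0],
    [30, [-0.2, 0.02, 0.0], 0],
    [30, [-0.3, 0.03, 0.0], 0],
    [30, [-0.4, 0.04, 0.0], 0],
    [30, [-0.5, 0.05, 0.0], 0],
    [30, [-0.545, 0.058, 0.0], 0],
    [30, [-0.545, 0.058, 0.04], 0],
    [30, [-0.545, 0.058, 0.06], 0],
    [30, [-0.545, 0.058, 0.08], 0],
    [30, [-0.545, 0.058, 0.08], 0]
  ]
}}

```text
time_s: 16.45
eef_pos: [0.4965, -0.0992, 0.0887]
eef_rot: [-0.002, 0.623, 0.782, -0.0]
wrist_force: [0.2, 0.1, -2.0]
opening: 0.398
grasp_force: 60.4
```

```bash
python3 -c "
from m import *
go(.5,-.101,.0865,13)
tilt(.44,.58,-.17,-.03);centre(.44,.58,-.17,-.03,13)"
```

```text
t 16.45 pos [ 0.4965 -0.0992  0.0887] yang 13.0 q6 -0.66 F [ 0.2  0.1 -2. ] grip 60.4 open 33.9
shift [-0.0063  0.0076  0.0054] turn -0.0002
n 393 min [ 0.483 -0.123  0.012] max [ 0.524 -0.073  0.098]
yz rect [-96.3  62.9] [108.6  55. ] 88.6
rect [ 509.6 -104.7] [64.9 36.7] 60.2 371
u,v lo/hi [ 0.4408 -0.2306] [ 0.4867 -0.1861] sizes [0.0459 0.0445] centre [ 0.4987 -0.0987]
```

Request:
{"method": "play_rows", "body": {
  "plan": [
    [30, [-0.003, 0.003, 0.004], 0],
    [30, [-0.003, 0.003, 0.007], 0],
    [30, [-0.003, 0.003, 0.007], 0]
  ]
}}

```text
time_s: 16.85
eef_pos: [0.4996, -0.1014, 0.0879]
eef_rot: [0.0, 0.623, 0.782, 0.0]
wrist_force: [-0.1, -0.0, -2.1]
opening: 0.395
grasp_force: 60.4
```

Request:
{"method": "play_rows", "body": {
  "plan": [
    [30, [0, 0, 0.003], 0],
    [30, [0, 0, 0.006], 0],
    [30, [0, 0, 0.008], 0],
    [30, [0, 0, 0.008], 0]
  ]
}}

```text
time_s: 17.25
eef_pos: [0.5, -0.1018, 0.0868]
eef_rot: [0.001, 0.623, 0.782, -0.0]
wrist_force: [-6.0, 3.1, 17.2]
opening: 0.393
grasp_force: 62.5
```

The bottle is on the mat. I'll release and rise.

Request:
{"method": "play_rows", "body": {
  "plan": [
    [45, [0, 0, 0.0], 0],
    [60, [0, 0, 0], 0],
    [70, [0, 0, 0], 0],
    [70, [0, 0, 0], 0],
    [70, [0, 0, -0.1], 0],
    [70, [0, 0, -0.22], 0],
    [70, [0, 0, -0.34], 0],
    [70, [0, 0, -0.34], 0]
  ]
}}

```text
time_s: 18.05
eef_pos: [0.5034, -0.1032, 0.2279]
eef_rot: [0.006, 0.623, 0.782, 0.002]
wrist_force: [1.2, -0.9, -0.3]
opening: 0.818
grasp_force: 0.0
```

```bash
python3 -c "
from m import *
tilt(.44,.58,-.17,-.03);p=centre(.44,.58,-.17,-.03,13)
W=world(p);m=(W[...,0]>.45)&(W[...,0]<.56)&(W[...,1]>-.16)&(W[...,1]<-.05)&(W[...,2]>.102)&(W[...,2]<.125)
print('cap top',np.round(np.nanmean(W[m],0),4),m.sum())
# plate pose: yaw and centre from both views via rect on z 4..16mm, exclude rib
for n in('top','scene'):
    p=snap(n);W=world(p);m=(W[...,0]>.40)&(W[...,0]<.61)&(W[...,1]>-.46)&(W[...,1]<-.255)&(W[...,2]>.004)&(W[...,2]<.015)
    hv=cv2.cvtColor(p['image'],cv2.COLOR_RGB2HSV);m&=(hv[...,2]>120)
    print(n,'plate',rect(W[m]));h=hv.astype(int)
    rb=(W[...,0]>.42)&(W[...,0]<.6)&(W[...,1]>-.46)&(W[...,1]<-.25)&(h[...,0]>100)&(h[...,0]<130)&(h[...,1]>140)
    print(' rib',rect(W[rb]),rect(W[rb&(W[...,2]>.029)]))
    f=(W[...,0]>.39)&(W[...,0]<.62)&(W[...,1]>.15)&(W[...,1]<.36)&(W[...,2]>.02)&(W[...,2]<.031);f&=(hv[...,2]>100); 
    # restrict foot to bright beige top; print edges in 2cm strips
    Q=W[f]
    for x in np.arange(.42,.59,.015):
        k=(Q[:,0]>=x)&(Q[:,0]<x+.015)
        if k.sum()>5: print('  x',round(x+.0075,3),'ymin',np.round(Q[k,1].min(),3),'ymax',np.round(Q[k,1].max(),3))
    for y in np.arange(.255,.32,.015):
        k=(Q[:,1]>=y)&(Q[:,1]<y+.015)
        if k.sum()>5: print('  y',round(y+.0075,3),'x',np.round(Q[k,0].min(),3),np.round(Q[k,0].max(),3))
"
```

```text
n 403 min [ 0.489 -0.126  0.012] max [ 0.526 -0.076  0.085]
yz rect [-81.8  43.1] [83.2 95.5] 84.3
rect [ 513.8 -107.4] [63.6 39.1] 59.9 369
u,v lo/hi [ 0.4449 -0.2335] [ 0.4896 -0.1888] sizes [0.0447 0.0447] centre [ 0.5027 -0.1006]
cap top [ 0.5012 -0.0998  0.1081] 135
top plate (array([ 504.4, -353. ]), array([204. , 199.2]), 1.2)
 rib (array([ 487.5, -395.7]), array([37.1, 11.1]), 62.9) (array([ 487.5, -395.7]), array([37.1, 11.1]), 62.9)
  x 0.428 ymin 0.26 ymax 0.36
  x 0.442 ymin 0.258 ymax 0.36
  x 0.458 ymin 0.257 ymax 0.357
  x 0.473 ymin 0.254 ymax 0.357
  x 0.488 ymin 0.253 ymax 0.356
  x 0.503 ymin 0.252 ymax 0.353
  x 0.518 ymin 0.249 ymax 0.351
  x 0.533 ymin 0.246 ymax 0.348
  x 0.548 ymin 0.245 ymax 0.347
  x 0.563 ymin 0.243 ymax 0.346
  x 0.578 ymin 0.289 ymax 0.344
  y 0.262 x 0.417 0.567
  y 0.278 x 0.417 0.569
  y 0.293 x 0.421 0.57
  y 0.308 x 0.424 0.573
  y 0.323 x 0.424 0.574
scene plate (array([ 507.6, -357.1]), array([201.5, 201.9]), 89.0)
 rib (array([ 492. , -397.1]), array([35.7, 10.2]), 60.2) (array([ 491.7, -397.7]), array([34.3, 10.2]), 60.2)
  x 0.428 ymin 0.259 ymax 0.358
  x 0.442 ymin 0.256 ymax 0.36
  x 0.458 ymin 0.256 ymax 0.359
  x 0.473 ymin 0.254 ymax 0.359
  x 0.488 ymin 0.251 ymax 0.356
  x 0.503 ymin 0.25 ymax 0.356
  x 0.518 ymin 0.248 ymax 0.351
  x 0.533 ymin 0.246 ymax 0.351
  x 0.548 ymin 0.244 ymax 0.349
  x 0.563 ymin 0.243 ymax 0.347
  x 0.578 ymin 0.274 ymax 0.345
  x 0.593 ymin 0.342 ymax 0.347
  y 0.262 x 0.417 0.568
  y 0.278 x 0.419 0.571
  y 0.293 x 0.418 0.573
  y 0.308 x 0.42 0.573
  y 0.323 x 0.422 0.576
```

The bottle stands on the mat: cap top at (0.501, -0.100, 0.108), mat at (0.500, -0.101). For the plate, the rib is at about (0.489, -0.397) and the plate's x axis is at about 62°. The slot mouth is at about (0.4915, 0.253), axis at about 83°. Next I grasp the rib.

```bash
python3 -c "
from m import *
go(.489,-.397,.09,-28)"
```

```text
t 18.25 pos [ 0.4986 -0.1011  0.2191] yang 12.9 q6 -0.66 F [ 0.6  0.2 -0.2] grip 0.0 open 69.8
shift [-0.7162 -0.188   0.3221] turn 0.2273
```

Request:
{"method": "play_rows", "body": {
  "plan": [
    [50, [-0.716, -0.188, 0.05], 0.227],
    [50, [-0.716, -0.188, 0.05], 0.227],
    [50, [-0.716, -0.188, 0.05], 0.227],
    [50, [-0.716, -0.188, 0.05], 0.227],
    [50, [-0.716, -0.188, 0.1], 0.227],
    [50, [-0.716, -0.188, 0.1], 0.227],
    [50, [-0.716, -0.188, 0.22], 0.227],
    [45, [-0.716, -0.188, 0.34], 0.227],
    [45, [-0.716, -0.188, 0.4], 0.227],
    [45, [-0.716, -0.188, 0.4], 0.227]
  ]
}}

```text
time_s: 19.25
eef_pos: [0.4862, -0.3934, 0.0531]
eef_rot: [-0.007, 0.857, 0.515, -0.001]
wrist_force: [0.5, 0.8, -0.5]
opening: 0.529
grasp_force: 0.0
```

```bash
python3 -c "
from m import *
go(.489,-.397,.012,-28)
p=snap('scene');save('s8',p['image'][200:300,120:260],4)"
```

```text
t 19.25 pos [ 0.4862 -0.3934  0.0531] yang -28.0 q6 -0.38 F [ 0.5  0.8 -0.5] grip 0.0 open 45.0
shift [-0.0053  0.0117  0.1025] turn 0.0001
```

View pics/s8.png

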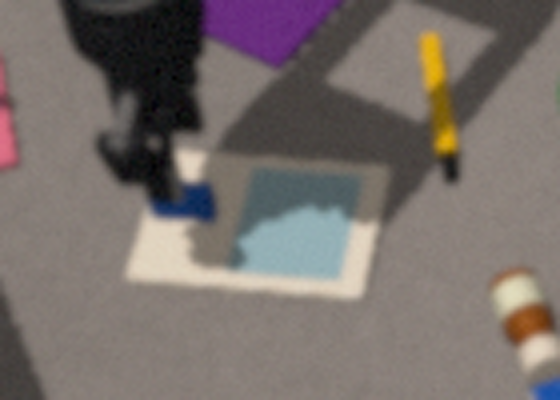

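Picture 8 shows the gripper over the blue rib at crop (185,200), with the plate clear around it. I'll descend and grip.

Request:
{"method": "play_rows", "body": {
  "plan": [
    [40, [0, 0.0, 0.05], 0],
    [40, [0, 0.0, 0.09], 0],
    [40, [0, 0, 0.11], 0],
    [40, [0, 0, 0.117], 0],
    [40, [0, 0, 0.117], 0],
    [5, [0, 0, 0.117], 0],
    [5, [0, 0, 0.117], 0],
    [5, [0, 0, 0.117], 0],
    [5, [0, 0, 0.117], 0]
  ]
}}

```text
time_s: 20.2
eef_pos: [0.4907, -0.3981, 0.0148]
eef_rot: [0.001, 0.857, 0.515, 0.0]
wrist_force: [0.4, 0.7, 5.0]
opening: 0.125
grasp_force: 61.0
```

```bash
python3 -c "
from m import *
go(.489,-.397,.012,-28)"
```

```text
t 20.2 pos [ 0.4907 -0.3981  0.0148] yang -27.9 q6 -0.38 F [0.4 0.7 5. ] grip 61.0 open 10.6
shift [ 0.0004 -0.005   0.007 ] turn 0.0003
```

Request:
{"method": "play_rows", "body": {
  "plan": [
    [5, [0, 0, -0.06], 0],
    [5, [0, 0, -0.15], 0],
    [5, [0, 0, -0.26], 0],
    [5, [0, 0, -0.38], 0],
    [5, [0.1, -0.06, -0.44], 0],
    [5, [0.2, -0.12, -0.44], 0]
  ]
}}

```text
time_s: 20.8
eef_pos: [0.4868, -0.3063, 0.1943]
eef_rot: [0.004, 0.858, 0.514, 0.001]
wrist_force: [1.3, 0.1, -1.0]
opening: 0.12
grasp_force: 60.2
```

```bash
python3 -c "
from m import *
go(.4725,.0997,.19,-7.05)
for n in('top','scene'):
    p=snap(n);W=world(p);h=cv2.cvtColor(p['image'],cv2.COLOR_RGB2HSV).astype(int)
    m=(W[...,0]>.40)&(W[...,0]<.65)&(W[...,1]>-.42)&(W[...,1]<-.15)&(W[...,2]>.12)&(W[...,2]<.23)&(h[...,2]>120)&(h[...,1]<100)
    Q=W[m];
    c=np.median(Q,0);A=np.c_[Q[:,:2]-c[:2],np.ones(len(Q))];k=np.linalg.lstsq(A,Q[:,2],rcond=None)[0];r=Q[:,2]-A@k;g=abs(r)<.006;k=np.linalg.lstsq(A[g],Q[g,2],rcond=None)[0]
    print(n,m.sum(),g.sum(),'centre',np.round(c,3),'slope',np.round(k,4),rect(Q[g]))
print(get_obs()['eef_pos'])"
```

```text
t 20.8 pos [ 0.4868 -0.3063  0.1943] yang -28.1 q6 -0.28 F [ 1.3  0.1 -1. ] grip 60.2 open 10.2
shift [ 0.8785 -0.5096  0.0045] turn -0.1169
top 635 630 centre [ 0.538 -0.244  0.188] slope [ 0.003  -0.0107  0.188 ] (array([ 518.2, -252.9]), array([111.9,  95.4]), 62.5)
scene 1203 1187 centre [ 0.533 -0.256  0.184] slope [-0.0119  0.0105  0.1838] (array([ 506.7, -255.6]), array([145.3, 104.5]), 62.7)
[ 0.4847275  -0.29882522  0.18986965]
```

Request:
{"method": "play_rows", "body": {
  "plan": [
    [5, [0.11, -0.062, 0], -0.115],
    [5, [0.22, -0.124, 0], -0.115],
    [5, [0.33, -0.186, 0], -0.115],
    [5, [0.44, -0.248, 0], -0.115],
    [5, [0.55, -0.31, 0], -0.115],
    [5, [0.66, -0.372, 0], -0.115],
    [5, [0.77, -0.434, 0], -0.115],
    [5, [0.865, -0.495, 0], -0.115],
    [5, [0.865, -0.495, 0.1], -0.115],
    [5, [0.865, -0.495, 0.2], -0.115]
  ]
}}

```text
time_s: 21.9
eef_pos: [0.4732, 0.096, 0.1097]
eef_rot: [0.001, 0.749, 0.663, 0.001]
wrist_force: [0.5, -0.8, -1.9]
opening: 0.128
grasp_force: 60.1
```

Request:
{"method": "play_rows", "body": {
  "plan": [
    [5, [0, 0, 0.08], 0],
    [5, [0, 0, 0.16], 0],
    [5, [0, 0, 0.19], 0],
    [5, [0, 0, 0.19], 0],
    [5, [0, 0, 0.19], 0]
  ]
}}

```text
time_s: 22.4
eef_pos: [0.4732, 0.094, 0.0346]
eef_rot: [0.0, 0.75, 0.661, 0.0]
wrist_force: [0.0, 0.4, -0.8]
opening: 0.126
grasp_force: 60.0
```

```bash
python3 -c "
from m import *
go(.4725,.0997,.022,-7.05)
for n in('top','scene'):
    p=snap(n);W=world(p);h=cv2.cvtColor(p['image'],cv2.COLOR_RGB2HSV).astype(int)
    m=(W[...,0]>.38)&(W[...,0]<.6)&(W[...,1]>.04)&(W[...,1]<.236)&(W[...,2]>.009)&(W[...,2]<.05)&(h[...,2]>110)&(h[...,1]<100)
    Q=W[m];c=np.median(Q,0);A=np.c_[Q[:,:2]-c[:2],np.ones(len(Q))];k=np.linalg.lstsq(A,Q[:,2],rcond=None)[0]
    print(n,m.sum(),'centre',np.round(c,3),'slope',np.round(k,4),rect(Q))
print(get_obs()['eef_pos'])
save('s9',np.hstack([pickle.load(open('top.pkl','rb'))['image'][140:280,130:270],p['image'][120:260,300:440]]),2.8)"
```

```text
t 22.4 pos [0.4732 0.094  0.0346] yang -7.3 q6 0.08 F [ 0.   0.4 -0.8] grip 60.0 open 10.7
shift [ 0.0138 -0.0037  0.0314] turn -0.0011
top 44 centre [0.438 0.143 0.028] slope [-0.1846  0.0093  0.0278] (array([442.8, 110.4]), array([ 65.7, 172.7]), 19.8)
scene 792 centre [0.506 0.122 0.028] slope [-0.0031  0.0007  0.0277] (array([479.9, 138.2]), array([145.7, 105.8]), 82.8)
[0.47400817 0.09403758 0.03536857]
```

View pics/s9.png

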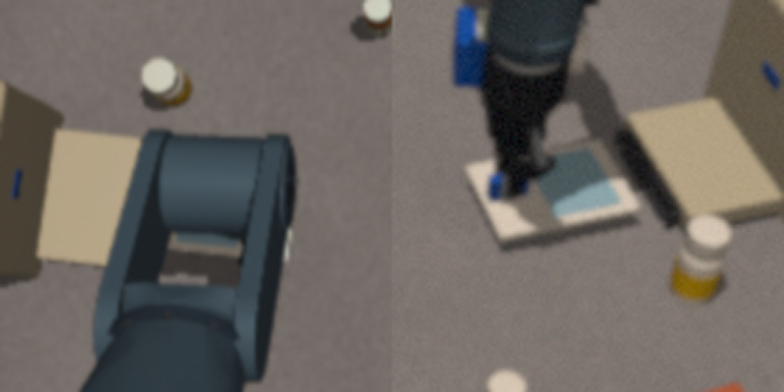

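Picture 9 shows the plate held level in front of the slot, leading edge at right-half (600,190). It is about 3 mm off to +x, so I'll correct that, lower to slot height and advance slowly.

Request:
{"method": "play_rows", "body": {
  "plan": [
    [5, [0, -0.008, 0.02], -0.001],
    [5, [0, -0.008, 0.031], -0.001],
    [5, [0, -0.008, 0.031], -0.001],
    [5, [0.02, -0.008, 0.031], -0.001],
    [5, [0.04, -0.008, 0.031], -0.001],
    [5, [0.06, -0.008, 0.031], -0.001],
    [5, [0.075, -0.008, 0.031], -0.001],
    [5, [0.09, -0.008, 0.031], -0.001],
    [5, [0.1, -0.008, 0.031], -0.001],
    [5, [0.1, -0.008, 0.031], -0.001]
  ]
}}

```text
time_s: 23.5
eef_pos: [0.4743, 0.1348, 0.0213]
eef_rot: [-0.0, 0.749, 0.663, 0.0]
wrist_force: [0.8, 0.9, -1.4]
opening: 0.125
grasp_force: 60.1
```

```bash
python3 -c "
from m import *
go(.486,.2089,.022,-7.05)
p=snap('scene');W=world(p);h=cv2.cvtColor(p['image'],cv2.COLOR_RGB2HSV).astype(int)
m=(W[...,0]>.38)&(W[...,0]<.6)&(W[...,1]>.06)&(W[...,1]<.237)&(W[...,2]>.004)&(W[...,2]<.024)&(h[...,2]>110)&(h[...,1]<100)
Q=W[m];c=np.median(Q,0);A=np.c_[Q[:,:2]-c[:2],np.ones(len(Q))];k=np.linalg.lstsq(A,Q[:,2],rcond=None)[0]
print(m.sum(),'centre',np.round(c,3),'slope',np.round(k,4),rect(Q))
f=(W[...,0]>.39)&(W[...,0]<.62)&(W[...,1]>.25)&(W[...,1]<.36)&(W[...,2]>.02)&(W[...,2]<.031)&(h[...,2]>100);print('foot',rect(W[f]))
save('s10',p['image'][150:250,310:430],5)"
```

```text
t 23.5 pos [0.4743 0.1348 0.0213] yang -7.0 q6 0.16 F [ 0.8  0.9 -1.4] grip 60.1 open 10.6
shift [ 0.1874  0.0064 -0.0018] turn 0.0002
701 centre [0.508 0.151 0.014] slope [-0.0062  0.0059  0.0133] (array([487.5, 149.5]), array([196.1, 171.2]), 10.0)
foot (array([509.5, 302.1]), array([104.3, 179.5]), 84.8)
```

The leading edge is at the mouth with no contact force. I'll raise by 1 mm, shift by 1 mm and go in.

Request:
{"method": "play_rows", "body": {
  "plan": [
    [5, [0.01, 0.002, -0.003], 0],
    [5, [0.03, 0.003, -0.003], 0],
    [5, [0.05, 0.003, -0.003], 0],
    [5, [0.065, 0.003, -0.003], 0],
    [5, [0.08, 0.003, -0.003], 0],
    [5, [0.08, 0.003, -0.003], 0]
  ]
}}

```text
time_s: 24.15
eef_pos: [0.4794, 0.1667, 0.0225]
eef_rot: [-0.0, 0.749, 0.663, 0.0]
wrist_force: [0.1, 0.4, -1.2]
opening: 0.128
grasp_force: 60.0
```

Request:
{"method": "play_rows", "body": {
  "plan": [
    [5, [0.02, 0, 0], 0],
    [5, [0.04, 0, 0], 0],
    [5, [0.06, 0, 0], 0],
    [5, [0.075, 0, 0], 0],
    [5, [0.085, 0, 0], 0],
    [5, [0.092, 0, 0], 0],
    [5, [0.092, 0, 0], 0]
  ]
}}

```text
time_s: 24.85
eef_pos: [0.4839, 0.2027, 0.0224]
eef_rot: [0.0, 0.749, 0.662, -0.0]
wrist_force: [-0.2, 0.3, -1.4]
opening: 0.128
grasp_force: 60.0
```

Request:
{"method": "play_rows", "body": {
  "plan": [
    [5, [0.005, 0, 0], 0],
    [5, [0.01, 0, 0], 0],
    [5, [0.013, 0, 0], 0],
    [5, [0.013, 0, 0], 0]
  ]
}}

```text
time_s: 25.25
eef_pos: [0.4846, 0.2076, 0.0225]
eef_rot: [-0.0, 0.749, 0.662, 0.0]
wrist_force: [-1.5, 0.4, -1.5]
opening: 0.125
grasp_force: 60.0
```

Request:
{"method": "play_rows", "body": {
  "plan": [
    [5, [0.003, 0, 0], 0],
    [5, [0.006, 0, 0], 0],
    [5, [0.008, 0, 0], 0],
    [5, [0.008, 0, 0], 0]
  ]
}}

```text
time_s: 25.65
eef_pos: [0.4845, 0.2098, 0.0223]
eef_rot: [0.0, 0.749, 0.662, -0.001]
wrist_force: [-1.6, -5.9, 0.7]
opening: 0.125
grasp_force: 60.4
```

Request:
{"method": "play_rows", "body": {
  "plan": [
    [5, [0.002, 0, 0], 0],
    [5, [0.003, 0, 0], 0],
    [5, [0.003, 0, 0], 0]
  ]
}}

```text
time_s: 25.95
eef_pos: [0.4842, 0.2099, 0.0222]
eef_rot: [0.0, 0.749, 0.662, -0.002]
wrist_force: [-2.5, -11.1, 2.3]
opening: 0.124
grasp_force: 60.7
```

It's a firm stop at the expected depth. I'll ease the push, release and rise.

Request:
{"method": "play_rows", "body": {
  "plan": [
    [5, [-0.002, 0, 0.002], 0],
    [15, [-0.002, 0, 0.002], 0],
    [30, [-0.002, 0, 0.0], 0],
    [45, [-0.002, 0, 0], 0],
    [45, [-0.002, 0, -0.05], 0],
    [45, [-0.002, 0, -0.15], 0],
    [45, [-0.002, 0, -0.27], 0],
    [45, [-0.1, 0, -0.4], 0],
    [45, [-0.2, 0, -0.45], 0],
    [45, [-0.2, 0, -0.45], 0]
  ]
}}

```text
time_s: 26.95
eef_pos: [0.4774, 0.1303, 0.2069]
eef_rot: [0.003, 0.75, 0.662, 0.003]
wrist_force: [-0.0, 0.4, 0.8]
opening: 0.524
grasp_force: 0.0
```

```bash
python3 -c "
from m import *
o=get_obs();print(o['time_s'],o['eef_pos'],o['wrist_force'])
for n in('top','scene'):
    p=snap(n);W=world(p);h=cv2.cvtColor(p['image'],cv2.COLOR_RGB2HSV).astype(int)
    m=(W[...,0]>.40)&(W[...,0]<.57)&(W[...,1]>.15)&(W[...,1]<.235)&(W[...,2]>.004)&(W[...,2]<.022)&(h[...,2]>110)&(h[...,1]<60)
    b=(W[...,0]>.40)&(W[...,0]<.57)&(W[...,1]>.15)&(W[...,1]<.26)&(W[...,2]>.025)&(W[...,2]<.06)&(h[...,0]>100)&(h[...,0]<130)&(h[...,1]>140)
    if m.sum()>20: print(n,'plate',rect(W[m]),np.nanmedian(W[m],0).round(3))
    if b.sum()>5: print(n,'rib',rect(W[b]),np.nanmedian(W[b],0).round(3))
centre(.44,.58,-.17,-.03,13,p)
W=world(p);m=(W[...,0]>.45)&(W[...,0]<.56)&(W[...,1]>-.16)&(W[...,1]<-.05)&(W[...,2]>.102)&(W[...,2]<.125)
print('cap top',np.round(np.nanmean(W[m],0),4),m.sum())
save('s10',np.vstack([p['image'][140:240,300:440],p['image'][200:300,200:340]]),3)"
```

```text
26.95 [0.47742892 0.13030571 0.206918  ] [-0.00502921  0.35557537  0.80137626]
top plate (array([485.3, 193.6]), array([157.8,  83.2]), 0.3) [0.453 0.228 0.012]
scene plate (array([501.5, 194.7]), array([ 81.7, 136.1]), 87.1) [0.512 0.207 0.012]
scene rib (array([487. , 205.6]), array([36.3,  9. ]), 83.8) [0.488 0.205 0.035]
rect [ 518.1 -103. ] [75.  37.8] 59.6 379
u,v lo/hi [ 0.4442 -0.2337] [ 0.4897 -0.1882] sizes [0.0455 0.0455] centre [ 0.5024 -0.1005]
cap top [ 0.5013 -0.0996  0.1081] 135
```

View pics/s10.png

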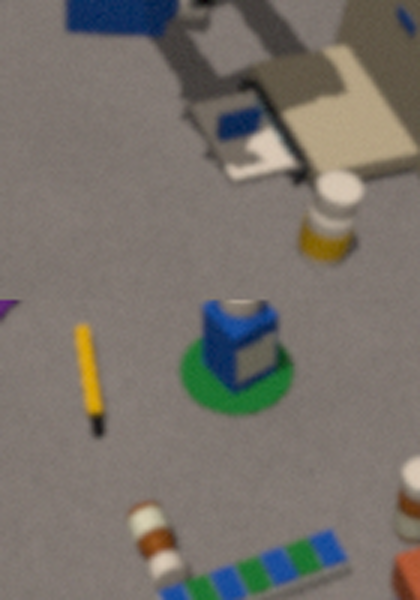

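Picture 10 shows the plate in the slot with the rib outside, at (238,125), and the bottle upright on the mat at (238,345). The rib reads about 3 mm short of nominal in this view. A short, gentle push on the rib's back with shut fingers will confirm it is home.

Request:
{"method": "play_rows", "body": {
  "plan": [
    [0, [0.03, 0, 0.1], 0],
    [0, [0.062, 0, 0.2], 0],
    [0, [0.062, 0, 0.32], 0],
    [0, [0.062, 0, 0.42], 0],
    [0, [0.062, 0, 0.45], 0],
    [0, [0.08, 0, 0.45], 0],
    [0, [0.1, 0, 0.45], 0],
    [0, [0.11, 0, 0.45], 0],
    [0, [0.118, 0, 0.45], 0],
    [0, [0.118, 0, 0.45], 0]
  ]
}}

```text
time_s: 28.05
eef_pos: [0.4823, 0.1783, 0.0245]
eef_rot: [0.002, 0.749, 0.663, -0.0]
wrist_force: [-1.7, -10.2, 5.5]
opening: 0.0
grasp_force: 5.1
```

Request:
{"method": "play_rows", "body": {
  "plan": [
    [0, [0.003, 0, 0], 0],
    [0, [0.006, 0, 0], 0],
    [0, [0.006, 0, 0], 0]
  ]
}}

```text
time_s: 28.35
eef_pos: [0.4822, 0.1784, 0.0245]
eef_rot: [0.003, 0.749, 0.663, -0.002]
wrist_force: [-3.1, -20.9, 8.6]
opening: -0.002
grasp_force: 10.5
```

It is stiff and does not move: the plate is against the end wall. I'll back off and hand in.

Request:
{"method": "play_rows", "body": {
  "plan": [
    [0, [-0.02, 0, 0], 0],
    [0, [-0.05, 0, -0.02], 0],
    [0, [-0.06, 0, -0.12], 0],
    [0, [-0.06, 0, -0.24], 0],
    [0, [-0.06, 0, -0.4], 0],
    [0, [-0.06, 0, -0.4], 0],
    [0, [-0.06, 0, -0.4], 0]
  ]
}}

```text
time_s: 29.05
eef_pos: [0.4808, 0.1581, 0.1867]
eef_rot: [0.002, 0.749, 0.662, 0.003]
wrist_force: [-0.2, 0.4, -0.3]
opening: 0.001
grasp_force: 0.0
```

```bash
python3 -c "
from m import *
p=snap('scene');W=world(p);h=cv2.cvtColor(p['image'],cv2.COLOR_RGB2HSV).astype(int)
b=(W[...,0]>.40)&(W[...,0]<.57)&(W[...,1]>.15)&(W[...,1]<.26)&(W[...,2]>.025)&(W[...,2]<.06)&(h[...,0]>100)&(h[...,0]<130)&(h[...,1]>140)
print('rib',rect(W[b]));o=get_obs();print(o['time_s'],o['wrist_force'])
print(hand_in())"
```

```text
rib (array([484.5, 205.4]), array([37.9, 14.6]), 83.2)
29.1 [-0.46696816  0.49175676  0.12210677]
the job is handed in; nothing more can be done
None
```

Handed in at 29 s with the bottle upright on the mat and the plate hard against the slot's end wall, but an early bottle drop knocked over the small amber vial: its base moved about 27 mm by my estimate, just under the 30 mm limit, so that check could have failed; the marker also shifted about 10 mm.

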